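Final board check and clearing the screw cups

TASK

Finish off this repair: take the test probe from its stand and rest its tip on the board's four round brass test pads one after another, a good half second each, starting with the pad beside the tall round coil and working away from it, then stand the probe back upright in its stand. Also clear away the empty steel screw cups by nesting them all upright in size order inside one another, the widest in the low dish, each one fully down on the floor of the next larger one there is. Do not shift the bit case, the phone or the pry bar.

Things in the scene. Friction and masses are not known exactly. Their poses are not given: they have to be found in the camera images.
- dish: the widest, lowest vessel of the nest, a dish that stays on the bench; plain steel, round, open top, slightly tapered: outer diameter 92 mm at the rim, 84 mm at the foot, 28 mm high, wall 3 mm, inner floor 5 mm above its underside; loose, upright at the start. Origin: centre of its underside, z up
- cup_a: widest and lowest of the four cups; plain steel, round, open top, slightly tapered: outer diameter 66 mm at the rim, 60 mm at the foot, 44 mm high, wall 3 mm, inner floor 4 mm above its underside; loose, upright at the start. Origin: centre of its underside, z up. Nested, its rim stands at least 18 mm above the larger one's rim. May be absent
- cup_b: second widest of the four cups; plain steel, round, open top, slightly tapered: outer diameter 54 mm at the rim, 48 mm at the foot, 58 mm high, wall 3 mm, inner floor 4 mm above its underside; loose, upright at the start. Origin: centre of its underside, z up. Nested, its rim stands at least 18 mm above the larger one's rim. May be absent
- cup_c: third widest of the four cups; plain steel, round, open top, slightly tapered: outer diameter 42 mm at the rim, 36 mm at the foot, 72 mm high, wall 3 mm, inner floor 4 mm above its underside; loose, upright at the start. Origin: centre of its underside, z up. Nested, its rim stands at least 18 mm above the larger one's rim. May be absent
- cup_d: slimmest and tallest of the four cups; plain steel, round, open top, slightly tapered: outer diameter 30 mm at the rim, 25 mm at the foot, 86 mm high, wall 3 mm, inner floor 4 mm above its underside; loose, upright at the start. Origin: centre of its underside, z up. Nested, its rim stands at least 18 mm above the larger one's rim. May be absent
- probe: test probe, a pointed steel pen standing tip down in its stand, 130 mm, 60 g. Origin: the tip; z runs up it. Shaft 10 mm thick, black collar 36 mm across from 50 to 56 mm above the tip, blue square handle 18 by 18 mm from 56 to 126 mm, sides facing its x and y. In the stand the collar lies on the rim and the tip hangs 12 mm above the bench
- stand: the probe stand, fixed to the bench: an upright black tube, outer diameter 42 mm, bore 26 mm, rim 62 mm above the bench, with a dark steel foot ring 68 mm across. Origin: centre of its underside, on the bench
- board: the circuit board, fixed on 4 posts on a steel plate 190 by 250 mm, 8 mm thick: board 150 by 200 mm (its own x and y), upper face 25.5 mm above the bench; the black coil, 22 mm across, stands 18 mm above it near one end. Origin: plate centre, on the bench
- pad1 (a point): centre of the top of the first test pad, the one beside the tall round black coil. Each pad is a bare brass disc 14 mm across, in a white printed ring, 2 mm proud of the board, its top 27.5 mm above the bench, rigid
- pad2 (a point): centre of the top of the second test pad, counting away from the coil
- pad3 (a point): centre of the top of the third test pad
- pad4 (a point): centre of the top of the fourth test pad, at the end farthest from the coil
- bit_case: bystander: black screwdriver-bit case 55 by 110 by 40 mm. Origin: centre of its underside
- phone: bystander: a phone lying flat, 74 by 150 by 9 mm. Origin: centre of its underside
- pry_bar: bystander: blue plastic pry bar, 14 mm wide, 6 mm thick, about 180 mm long, lying flat. Origin: near the centre of its underside

How it is judged (in metres and radians):
On the way, in this order (a step that is already met when the one before it is completed fails the run):
1. the probe's tip rests on the first test pad for half a second (distance between probe and pad1 below 0.0075 m and contact force between probe and board above 0.2 N), for 0.5 s.
2. the probe's tip rests on the second test pad for half a second (distance between probe and pad2 below 0.0075 m and contact force between probe and board above 0.2 N), for 0.5 s.
3. the probe's tip rests on the third test pad for half a second (distance between probe and pad3 below 0.0075 m and contact force between probe and board above 0.2 N), for 0.5 s.
4. the probe's tip rests on the fourth test pad for half a second (distance between probe and pad4 below 0.0075 m and contact force between probe and board above 0.2 N), for 0.5 s.
5. the probe is let go, standing in its stand again (height (world z) of probe between 0.008 and 0.017 m and horizontal distance between probe and stand below 0.012 m and angle between probe's own z axis and vertical below 0.12 rad and linear speed of probe below 0.02 m/s and contact force between the fingers and probe below 0.1 N), for 0.3 s.
At the end, for the whole second after the job is handed in: All cups present are nested upright in the dish at rest, undersides at most 9/13/17/21 mm (widest to slimmest) above the dish's, axes within 8 mm of the next size (14 or 20 mm if sizes lie between), 13 mm from widest to dish; probe upright in its stand, tip within 12 mm of its axis (z of cup_a in the frame of dish between 0.002 and 0.009 m and horizontal distance between cup_a and dish below 0.013 m and angle between each of cup_a, cup_b, cup_c, cup_d, probe's own z axis and vertical below 0.12 rad and linear speed of each of cup_a, cup_b, cup_c, cup_d, dish, probe below 0.02 m/s and z of cup_b in the frame of dish between 0.002 and 0.013 m and horizontal distance between cup_b and dish below 0.019 m and z of cup_c in the frame of dish between 0.002 and 0.017 m and horizontal distance between cup_c and dish below 0.024 m and z of cup_d in the frame of dish between 0.002 and 0.021 m and horizontal distance between cup_d and dish below 0.028 m and horizontal distance between cup_a and cup_b below 0.008 m and horizontal distance between cup_a and cup_c below 0.014 m and horizontal distance between cup_a and cup_d below 0.02 m and horizontal distance between cup_b and cup_c below 0.008 m and horizontal distance between cup_b and cup_d below 0.014 m and horizontal distance between cup_c and cup_d below 0.008 m and angle between dish's own z axis and vertical below 0.08 rad and height (world z) of dish below 0.006 m and height (world z) of probe between 0.008 and 0.017 m and horizontal distance between probe and stand below 0.012 m); the robot touches nothing.
It fails at once if the bit case is shifted by more than 30 mm (distance of bit_case from where it was at the start of the episode above 0.03 m).
It fails at once if the phone is shifted by more than 30 mm (distance of phone from where it was at the start of the episode above 0.03 m).
It fails at once if the pry bar is shifted by more than 30 mm (distance of pry_bar from where it was at the start of the episode above 0.03 m).
Of cup_a, cup_b, cup_c, cup_d only 3 to 4 are there at a start; the rules pass over those that are not, and their reading is None.
At some moment in a run one of dish, cup_a, cup_b may be knocked a few centimetres aside while the robot is not near it.
It also fails if it takes over 210 s, if anything falls off the work surface, if the arm or the gripper's body presses on something with over 40 N, if the wrist force passes 120 N, or if a joint passes its speed limit or range.

ROBOT

A 6-joint arm with a two-finger parallel gripper is mounted at the origin on the work surface. World frame = base frame: x ahead of the robot, y to its left, z up, the work surface at z = 0. Lengths are in mm, angles in rad, forces in N, time in s.
With the tool pointing down it reaches from about 350 to 875 mm from the base axis. Payload 4.2 kg.
Tool frame: the origin (TCP) lies at the very end of the fingers, on their centre line; the grasp point (between the pads) lies 19 mm behind it; z points along the fingers, y is the line along which they close (so a half turn about z gives the same grasp; the last joint's range is limited). The gripper opens to 85 mm and grips with 20 to 120 N. Pads are 22 mm wide; open, the fingers measure 114 mm over their backs; the gripper's body (76 mm by 85 mm) begins 54 mm behind the grasp point. The pads swing forward as they close: fully open they stand 13 mm farther back than shut.
Start: joints at [1.466, 0.385, 0.008, 0, -1.194, -0.259], TCP at [222.36, 584.085, 231.312] pointing down, gripper open.
Joint ranges: [-3.14, 3.14], [-1.21, 2.06], [-1.07, 1.41], [-3.16, 2.05], [-2.99, -0.16], [-3.1, 3.1]. Speed limits (rad/s): [2.79, 2.79, 3.14, 3.14, 3.14, 3.14].

INTERFACE

Orientations are given as a unit quaternion [x, y, z, w].
In Python, from bench import monitor, get_image, camera_info, job_done gives the robot as it stands.
- The arm moves only by the tool send_rows, never from a script. Its argument "series" is a list of rows, each a list of 3 entries, a list of its own where there are three numbers: the shift along the tool's x, y, z in mm, then the turn, a rotation vector about the tool's x, y, z in rad, then the finger opening in mm, from 0 to 85.4. A call has 1 to 8 rows; each row shifts and turns the commanded pose from where the row before left it, along the tool's axes as they then stand; what a row does not reach is not made up. A row lasts 1/10 s, in which the tool goes at most 50 mm and 8.59 degrees, less where a joint would pass 70% of its speed; a pose out of reach is approached as far as the arm can. A call with a gripper value outside its range is refused whole. The fingers move at their own pace and stop on an object; the grip force is fixed at half the most. Time passes only in rows, so rows that do not move let the fingers close. It gives the time, the measured TCP pose, the force, the opening and the grip force at its end, in the units of the state.
- monitor.read_state(): the state, without advancing time (a new reading comes with each control period).
- get_image(name): name is "side" or "top" or "wrist"; returns the picture (400x640x3 uint8, red, green, blue); there is no depth.
- camera_info(name): a dict with "intrinsics" (3x3 intrinsics, pixels), "R" (3x3) and "t" (3): a world point X has camera coordinates R X + t. Camera axes: x right, y down, z forward; pixel columns grow to the right and rows downward; lengths in mm; the calibration is good to about 2 mm. A picture is of the moment at which its call begins: read the wrist's pose just before it. camera_info takes no time and is no camera call; for the wrist camera it gives the pose at the moment of the call.
- job_done(): hands the job in; it is judged then, once.
The state is a dict: "clock": time; "joints": joint angles; "joint_vel": joint speeds; "joint_efforts": joint torques, N m; "position": TCP position; "ee_rot": TCP orientation; "contact_force": force on the tool from outside, world axes, zero at the start; "wrist_torque": the same for the moment, N m; "gripper_width": finger opening in mm; "grasp_force": force on a finger pad.
Only numpy, scipy, OpenCV 4.12 (cv2) and the standard library are available. Lean on these libraries where they do the work, as an engineer would, in place of code of your own. Each camera call takes 0.05 s, during which the arm holds its last target. There are 200 camera calls.

## Working session

There is one attempt and no reset: what is moved stays moved. The work goes in short steps, Python scripts to look and compute and a tool call to move; the robot and the scene stay as the last step left them, time stands still between calls to the robot, and variables do not carry over. Pictures are saved under pics/ and viewed, at most 14 in all, crops included, and the job is handed in when it is done.

Besides the shell and the picture viewer there is one more tool, called after "Call:" by a JSON object that holds its "fn" and its "kwargs", one argument or row to a line. send_rows: Moves the arm, as the interface text tells. Its arguments: {"type":"object","properties":{"series":{"type":"array"}},"required":["series"]}

```bash
ls; mkdir -p pics
python3 - <<'E'
from bench import *
import cv2
print(monitor.read_state())
for n in("top","side","wrist"):
    im=get_image(n); cv2.imwrite(f"pics/{n}0.png",im[:,:,::-1]); print(n,camera_info(n))
E
```

```text
pics
{'clock': 0.0, 'joints': array([ 1.46559305e+00,  3.85542813e-01,  6.58675060e-03, -5.05516969e-04,
       -1.19401121e+00, -2.58570745e-01]), 'joint_vel': array([-0.00011657, -0.00070693, -0.00100233, -0.00158666,  0.00042047,
        0.00070211]), 'joint_efforts': array([-1.90535196e-03, -3.92293954e+01,  1.88408178e+01,  4.18631852e+00,
       -4.52825203e-03,  7.77508831e-06]), 'position': array([222.16464509, 583.53206197, 230.21363448]), 'ee_rot': array([ 9.83486632e-01, -1.80977379e-01, -1.51080056e-04,  1.10027986e-03]), 'contact_force': array([-0.53379276,  0.37274421,  0.27531523]), 'wrist_torque': array([-0.00805715,  0.00753945,  0.05539722]), 'grasp_force': 0.0, 'gripper_width': 85.28818927153603}
top {'intrinsics': array([[390.89051117,   0.        , 317.97216602],
       [  0.        , 390.89051117, 198.6045908 ],
       [  0.        ,   0.        ,   1.        ]]), 'R': array([[ 2.10263101e-02, -9.99772180e-01,  3.67194121e-03],
       [-9.89125323e-01, -2.13368546e-02, -1.45519191e-01],
       [ 1.45564387e-01, -5.72278395e-04, -9.89348615e-01]]), 't': array([  14.50476651,  489.77309761, 1048.04307262])}
side {'intrinsics': array([[406.06398226,   0.        , 319.50058001],
       [  0.        , 406.06398226, 201.91785394],
       [  0.        ,   0.        ,   1.        ]]), 'R': array([[-0.98611001, -0.16604572,  0.0039842 ],
       [-0.13289815,  0.77441136, -0.61856699],
       [ 0.09962499, -0.61050459, -0.78572196]]), 't': array([455.67163341,  73.68453827, 975.62709201])}
wrist {'intrinsics': array([[333.96244085,   0.        , 323.778268  ],
       [  0.        , 333.96244085, 200.78430611],
       [  0.        ,   0.        ,   1.        ]]), 'R': array([[-0.35614214, -0.93442823,  0.0025794 ],
       [-0.88365861,  0.33768708,  0.32421426],
       [-0.30382599,  0.11318705, -0.94598016]]), 't': array([624.19144726, -42.4327338 , 382.21593915])}
```

View pics/top0.png

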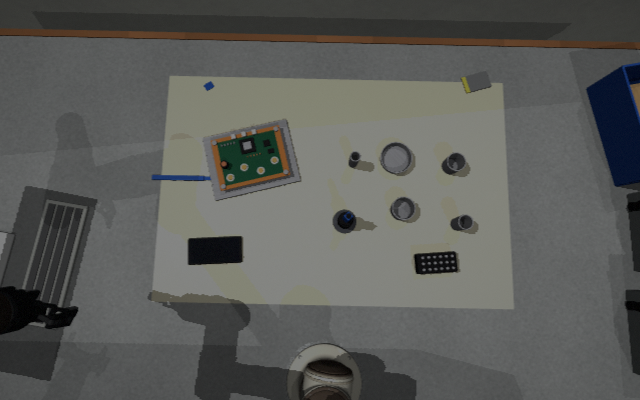

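View pics/side0.png

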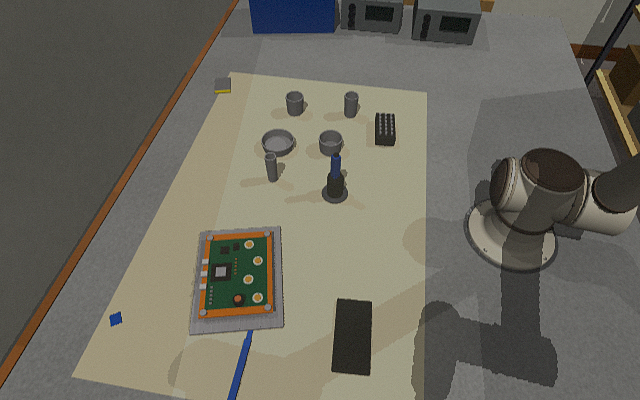

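The top view shows the coil at (225,164) and pads running from (230,178) to (275,160). All four cups are present: a (403,208), b (454,163), c (461,222), d (355,159). The dish is at (396,158) and the probe stand at (345,220). The side view agrees.

View pics/wrist0.png

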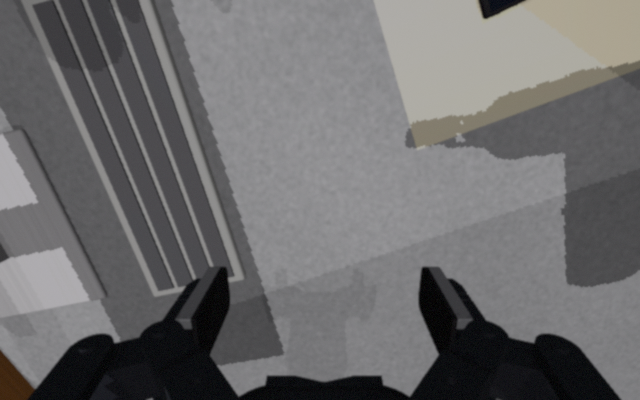

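```bash
cat > h.py <<'E'
import numpy as np, cv2
from bench import *
from scipy.spatial.transform import Rotation as Ro
def ray(ci,px,z):
    K,R,t=ci["intrinsics"],ci["R"],ci["t"]
    d=R.T@np.linalg.solve(K,[px[0],px[1],1.]); o=-R.T@t
    return o+d*(z-o[2])/d[2]
def proj(ci,X):
    c=ci["K"] if "K" in ci else ci["intrinsics"]; p=c@(ci["R"]@np.array(X,float)+ci["t"]); return p[:2]/p[2]
def tri(cis,pxs):
    A=[];b=[]
    for ci,px in zip(cis,pxs):
        d=ci["R"].T@np.linalg.solve(ci["intrinsics"],[*px,1.]); d/=np.linalg.norm(d)
        o=-ci["R"].T@ci["t"]; P=np.eye(3)-np.outer(d,d); A.append(P); b.append(P@o)
    return np.linalg.lstsq(np.vstack(A),np.hstack(b),rcond=None)[0]
E
python3 - <<'E'
from h import *
np.set_printoptions(precision=1,suppress=True)
T,S=camera_info("top"),camera_info("side")
for n,p,z,s in [("pad1",(230,178),27.5,(257,297)),("pad2",(244,167),27.5,(248,280)),("pad3",(261,170),27.5,(257,261)),("pad4",(275,160),27.5,(249,244)),("coil",(225,164),43,(239,299)),
 ("dish",(396,158),28,(278,141)),("a",(403,208),44,(331,138)),("b",(454,161),58,(295,96)),("c",(461,220),72,(351,95)),("d",(355,156),86,(271,156)),("probe",(348,214),142,(336,155))]:
    print(n,ray(T,p,z),ray(S,s,z),tri([T,S],[p,s]))
E
```

```text
pad1 [543.8 273.6  27.5] [547.1 274.9  27.5] [545.8 274.2  25.8]
pad2 [576.3 235.8  27.5] [576.1 240.4  27.5] [577.9 237.1  20.7]
pad3 [568.7 187.4  27.5] [569.2 192.3  27.5] [570.7 188.5  20.4]
pad4 [598.5 149.   27.5] [598.5 152.7  27.5] [600.  149.6  22.3]
coil [580.2 286.1  43. ] [578.2 292.   43. ] [581.5 288.2  34.1]
dish [ 611.7 -194.    28. ] [ 610.6 -186.6   28. ] [ 613.8 -195.9   19. ]
a [ 467.1 -208.9   44. ] [ 465.1 -206.5   44. ] [ 466.4 -209.4   41.4]
b [ 599.  -347.9   58. ] [ 595.4 -352.3   58. ] [ 595.7 -346.    63.3]
c [ 434.7 -356.8   72. ] [ 430.9 -366.9   72. ] [ 431.7 -352.7   82.9]
d [599.8 -72.1  86. ] [597.  -71.7  86. ] [598.5 -72.2  85.7]
probe [436.7 -50.4 142. ] [432.1 -47.2 142. ] [434.7 -50.6 138.8]
```

The wrist view shows the floor beyond the bench edge, with nothing useful in it. Two-view positions agree to a few mm. Next I'll work out the wrist camera offset and go look at the probe.

```bash
cat >> h.py <<'E'
np.set_printoptions(precision=1,suppress=True)
def pose():
    s=monitor.read_state(); return s["position"],Ro.from_quat(s["ee_rot"]).as_matrix(),s
def go(P,az=None,off=(0,0,0)):
    "deltas in the tool frame, and turn about tool z, to world P with tool x azimuth az (deg)"
    p,R,s=pose(); d=R.T@(np.array(P,float)+off-p)
    a=np.degrees(np.arctan2(R[1,0],R[0,0])); out=[d]
    tilt=np.degrees(np.arccos(-R[2,2]))
    if az is not None:
        w=(az-a+180)%360-180
        # target tool: z down
        c,q=np.cos(np.radians(az)),np.sin(np.radians(az))
        Rt=np.array([[c,q,0],[q,-c,0],[0,0,-1.]])
        out.append(Ro.from_matrix(R.T@Rt).as_rotvec().round(4))
    print("at",p.round(1),"az %.1f tilt %.2f w %.1f j6 %.2f"%(a,tilt,s["gripper_width"],s["joints"][5]),"delta",*out,"len %.0f"%np.linalg.norm(d))
E
python3 - <<'E'
from h import *
p,R,s=pose(); c=camera_info("wrist")
o=-c["R"].T@c["t"]; print("cam in tool",R.T@(o-p),"fwd",R.T@c["R"][2],"right",R.T@c["R"][0])
go((435,-50,300),0)
E
```

```text
cam in tool [  84.    -0.3 -143.2] fwd [-0.3  0.   0.9] right [-0.  1. -0.]
at [222.2 583.7 230.5] az -20.9 tilt 0.10 w 85.5 j6 -0.26 delta [424.4 516.6 -68.6] [ 0.   0.  -0.4] len 672
```

Call:
{"fn": "send_rows", "kwargs": {
  "series": [
    [[30,37,-5],[0,0,0],85],
    [[30,37,-5],[0,0,0],85],
    [[30,37,-5],[0,0,0],85],
    [[30,37,-5],[0,0,0],85],
    [[30,37,-5],[0,0,0],85],
    [[30,37,-5],[0,0,0],85],
    [[30,37,-5],[0,0,0],85],
    [[30,37,-5],[0,0,0],85]
  ]
}}

```text
clock: 0.95
position: [341.3, 220.0, 271.5]
ee_rot: [0.984, -0.18, 0.0, -0.0]
contact_force: [0.8, 0.4, 0.2]
gripper_width: 84.8
grasp_force: 0.0
```

Call:
{"fn": "send_rows", "kwargs": {
  "series": [
    [[30,37,0],[0,0,0],85],
    [[30,37,0],[0,0,0],85],
    [[30,37,0],[0,0,0],85],
    [[30,37,0],[0,0,0],85],
    [[30,37,0],[0,0,0],85],
    [[30,37,0],[0,0,0],85],
    [[4,-2,0],[0,0,-0.122],85],
    [[0,0,0],[0,0,-0.122],85]
  ]
}}

```text
clock: 1.75
position: [435.2, -50.9, 270.8]
ee_rot: [0.998, -0.06, -0.001, 0.0]
contact_force: [-0.9, 0.3, -0.2]
gripper_width: 84.7
grasp_force: 0.0
```

Call:
{"fn": "send_rows", "kwargs": {
  "series": [
    [[0,0,0],[0,0,-0.122],85],
    [[0,0,0],[0,0,0],85],
    [[0,0,0],[0,0,0],85],
    [[0,0,0],[0,0,0],85],
    [[0,0,0],[0,0,0],85],
    [[0,0,0],[0,0,0],85]
  ]
}}

```text
clock: 2.35
position: [435.0, -48.9, 271.3]
ee_rot: [1.0, 0.001, 0.0, -0.0]
contact_force: [-0.6, -0.1, -0.0]
gripper_width: 84.8
grasp_force: 0.0
```

Run:
```python
from h import *
go((435,-50,260),0)
im=get_image("wrist"); cv2.imwrite("pics/w1.png",im[:,:,::-1])
```

```text
at [435.  -48.9 271.3] az 0.1 tilt 0.00 w 84.8 j6 1.31 delta [ 0.   1.1 11.3] [-0. -0.  0.] len 11
```

View pics/w1.png

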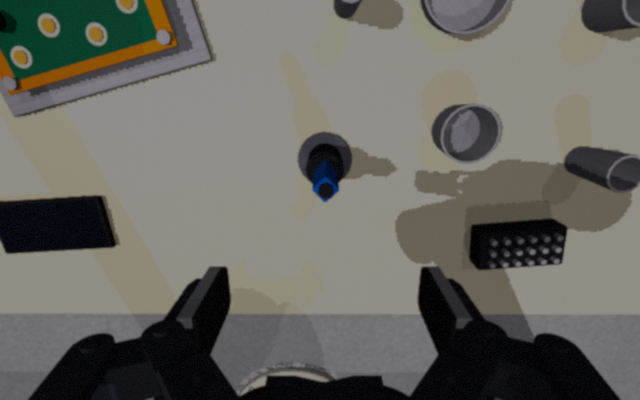

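The wrist view shows the probe top, a blue diamond, at about (325,188). Cup a is at (467,133), and pads 4 to 2 are at the upper left. Now I'll fit the handle's yaw.

Run:
```python
from h import *
im=cv2.imread("pics/w1.png"); c=im[140:215,285:365]
cv2.imwrite("pics/c1.png",cv2.resize(c,None,fx=7,fy=7,interpolation=cv2.INTER_CUBIC))
ci=camera_info("wrist")
h=cv2.cvtColor(im,cv2.COLOR_BGR2HSV); m=cv2.inRange(h,(100,120,60),(130,255,255)); m[:140]=0;m[215:]=0;m[:,:285]=0;m[:,365:]=0
pts=cv2.findNonZero(m)[:,0]; hull=cv2.convexHull(pts)[:,0]
for p in hull: print(p,ray(ci,p,138)[:2])
```

```text
[337 190] [434.1 -60.4]
[332 195] [429.5 -56.1]
[326 200] [424.9 -50.9]
[323 200] [424.9 -48.3]
[314 191] [433.1 -40.5]
[313 189] [435.  -39.6]
[313 182] [441.2 -39.7]
[314 175] [447.4 -40.6]
[315 170] [451.8 -41.4]
[322 163] [457.9 -47.4]
[324 163] [457.9 -49.1]
[337 186] [437.7 -60.3]
```

View pics/c1.png

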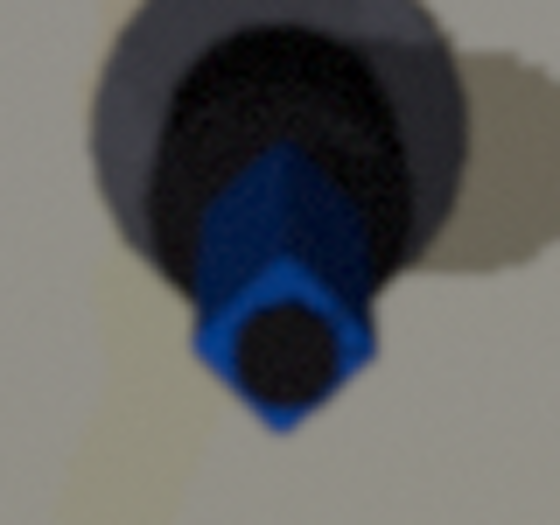

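The handle is turned 45°, with its centre at (434.7,-50.4) at z 138. That agrees with the two-view fix. I'll grasp at azimuth -45°.

Call:
{"fn": "send_rows", "kwargs": {
  "series": [
    [[0,1.5,0],[0,0,0.112],85],
    [[0,0,0],[0,0,0.112],85],
    [[0,0,0],[0,0,0.112],85],
    [[0,0,0],[0,0,0.112],85],
    [[0,0,0],[0,0,0.112],85],
    [[0,0,0],[0,0,0.112],85],
    [[0,0,0],[0,0,0.113],85],
    [[0,0,20],[0,0,0],85]
  ]
}}

```text
clock: 3.2
position: [436.9, -50.3, 253.5]
ee_rot: [0.924, -0.382, 0.003, -0.001]
contact_force: [0.6, -0.8, -1.0]
gripper_width: 84.8
grasp_force: 0.0
```

Call:
{"fn": "send_rows", "kwargs": {
  "series": [
    [[0,0,30],[0,0,0],85],
    [[0,0,30],[0,0,0],85],
    [[0,0,30],[0,0,0],85],
    [[0,0,30],[0,0,0],85],
    [[0,0,20],[0,0,0],85],
    [[0,0,18],[0,0,0],85],
    [[0,0,0],[0,0,0],85],
    [[0,0,0],[0,0,0],85]
  ]
}}

```text
clock: 4.0
position: [435.4, -50.5, 93.6]
ee_rot: [0.924, -0.381, 0.0, 0.0]
contact_force: [-0.1, 0.1, 0.9]
gripper_width: 84.8
grasp_force: 0.0
```

Call:
{"fn": "send_rows", "kwargs": {
  "series": [
    [[0,0,0],[0,0,0],60],
    [[0,0,0],[0,0,0],40],
    [[0,0,0],[0,0,0],28],
    [[0,0,0],[0,0,0],22],
    [[0,0,0],[0,0,0],15],
    [[0,0,0],[0,0,0],10],
    [[0,0,0],[0,0,0],10],
    [[0,0,0],[0,0,0],10]
  ]
}}

```text
clock: 4.8
position: [435.3, -50.5, 93.7]
ee_rot: [0.924, -0.381, 0.0, -0.0]
contact_force: [-0.6, 1.0, 4.8]
gripper_width: 17.1
grasp_force: 58.8
```

Call:
{"fn": "send_rows", "kwargs": {
  "series": [
    [[0,0,-10],[0,0,0],10],
    [[0,0,-25],[0,0,0],10],
    [[0,0,-35],[0,0,0],10],
    [[0,0,-35],[0,0,0],10],
    [[0,0,-35],[0,0,0],10],
    [[0,0,-30],[0,0,0],10],
    [[-10,-16,0],[0,0,0],10],
    [[-20,-30,0],[0,0,0],10]
  ]
}}

```text
clock: 5.6
position: [445.9, 2.8, 264.7]
ee_rot: [0.924, -0.383, 0.001, -0.001]
contact_force: [1.4, -0.1, -0.6]
gripper_width: 17.1
grasp_force: 58.6
```

Call:
{"fn": "send_rows", "kwargs": {
  "series": [
    [[-25,-33,0],[0,0,0],10],
    [[-25,-33,0],[0,0,0],10],
    [[-25,-33,0],[0,0,0],10],
    [[-12,-21,0],[0,0,0],10],
    [[0,0,0],[0,0,0],10],
    [[0,0,0],[0,0,0],10],
    [[0,0,0],[0,0,0],10]
  ]
}}

```text
clock: 6.3
position: [468.7, 148.9, 263.2]
ee_rot: [0.924, -0.382, -0.0, 0.0]
contact_force: [-0.9, -0.1, -0.3]
gripper_width: 17.2
grasp_force: 58.7
```

Run:
```python
from h import *
go((470,150,260),-45)
ci=camera_info("wrist"); im=get_image("wrist"); cv2.imwrite("pics/w2.png",im[:,:,::-1])
for P in [(545,274,27),(577,238,27),(569,189,27),(599,150,27)]: print(proj(ci,P))
```

```text
at [468.7 148.9 263.2] az -44.9 tilt 0.05 w 17.2 j6 0.15 delta [ 0.1 -1.8  3.2] [0. 0. 0.] len 4
[203.9 191.4]
[201.6 151.2]
[234.7 125.4]
[236.8  78.8]
```

View pics/w2.png

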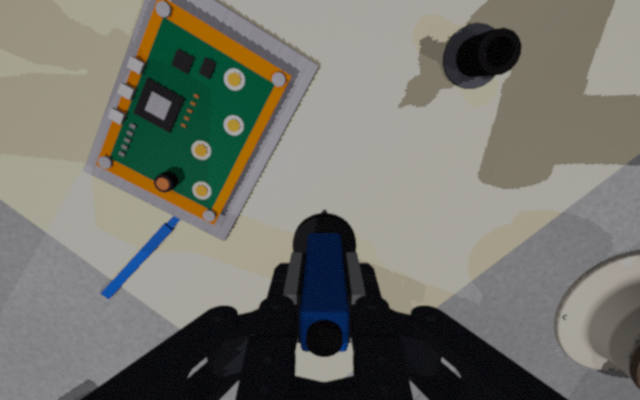

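The pads sit at (201,190), (201,150), (233,125) and (234,79), the coil at (166,182) and the empty stand at (497,50). The probe tip shows near (324,212).

Run:
```python
from h import *
im=cv2.imread("pics/w2.png"); ci=camera_info("wrist"); h=cv2.cvtColor(im,cv2.COLOR_BGR2HSV)
p,R,_=pose()
for i,g in enumerate([(201,190),(201,150),(233,125),(234,79)]):
    m=np.zeros(im.shape[:2],np.uint8); cv2.circle(m,g,16,255,-1)
    m=cv2.bitwise_and(m,cv2.bitwise_or(cv2.inRange(h,(0,0,150),(35,120,255)),cv2.inRange(h,(15,60,120),(35,255,255))))
    n,l,st,c=cv2.connectedComponentsWithStats(m); k=1+np.argmax(st[1:,4]); 
    x,y,w,hh=st[k,:4]
    print("pad",i+1,c[k],st[k],ray(ci,(x+(w-1)/2,y+(hh-1)/2),26.5),ray(ci,c[k],26.5))
print("tip",ray(ci,(324,210),p[2]-82)-p)
# stand tube: dark region
g=h[:,:,2]; m=cv2.inRange(g,0,36); m[:, :440]=0; m[120:]=0; m[:,540:]=0
n,l,st,c=cv2.connectedComponentsWithStats(m); k=1+np.argmax(st[1:,4]); print(st[k],c[k])
print("stand guess rim",ray(ci,(497,50),62))
cv2.imwrite("pics/c2.png",cv2.resize(im[10:100,430:540],None,fx=5,fy=5,interpolation=cv2.INTER_CUBIC))
```

```text
pad 1 [200.7 190.3] [193 183  16  16 190] [548.8 276.2  26.5] [548.8 275.8  26.5]
pad 2 [200.6 149.9] [192 142  18  17 227] [579.  237.9  26.5] [579.  237.8  26.5]
pad 3 [232.7 125.3] [225 118  17  16 185] [570.5 190.5  26.5] [570.9 190.6  26.5]
pad 4 [233.3  79.4] [226  71  16  18 209] [601.3 153.   26.5] [601.5 153.1  26.5]
tip [ -0.1   0.3 -82. ]
[ 455   29   65   49 2450] [487.5  53. ]
stand guess rim [435.7 -49.3  62. ]
```

View pics/c2.png

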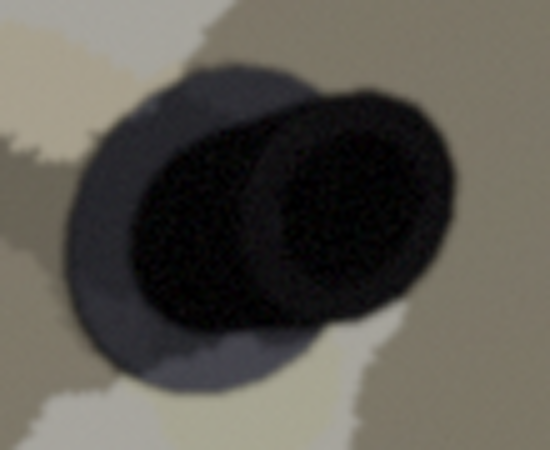

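Call:
{"fn": "send_rows", "kwargs": {
  "series": [
    [[-8,-36,20],[0,0,0],10],
    [[-8,-36,20],[0,0,0],10],
    [[-8,-36,20],[0,0,0],10],
    [[-9,-37,20],[0,0,0],10],
    [[0,0,30],[0,0,0],10],
    [[0,0,28],[0,0,0],10],
    [[0,0,0],[0,0,0],10],
    [[0,0,0],[0,0,0],10]
  ]
}}

```text
clock: 7.15
position: [548.5, 275.0, 125.9]
ee_rot: [0.924, -0.382, 0.0, 0.0]
contact_force: [-0.1, 0.2, 0.2]
gripper_width: 16.9
grasp_force: 58.9
```

Run:
```python
from h import *
go((548,275.3,109.2),-45)
ci=camera_info("wrist")
print(ray(ci,(499.6,51.4),62))
```

```text
at [548.5 275.  125.9] az -44.9 tilt 0.04 w 16.9 j6 0.06 delta [-0.6  0.1 16.7] [ 0. -0.  0.] len 17
[550.9 131.8  62. ]
```

Call:
{"fn": "send_rows", "kwargs": {
  "series": [
    [[0,0,8],[0,0,0],10],
    [[0,0,6],[0,0,0],10],
    [[0,0,1],[0,0,0],10],
    [[0,0,1],[0,0,0],10],
    [[0,0,0.5],[0,0,0],10],
    [[0,0,0.5],[0,0,0],10],
    [[0,0,0],[0,0,0],10]
  ]
}}

```text
clock: 7.85
position: [548.2, 275.9, 109.0]
ee_rot: [0.924, -0.381, 0.0, -0.0]
contact_force: [-1.0, 0.3, 1.7]
gripper_width: 17.5
grasp_force: 59.3
```

Call:
{"fn": "send_rows", "kwargs": {
  "series": [
    [[0,0,0.5],[0,0,0],10],
    [[0,0,0.5],[0,0,0],10],
    [[0,0,0],[0,0,0],10]
  ]
}}

```text
clock: 8.15
position: [548.4, 275.9, 108.7]
ee_rot: [0.924, -0.381, 0.001, -0.0]
contact_force: [-1.7, -1.4, 7.5]
gripper_width: 17.2
grasp_force: 59.9
```

Call:
{"fn": "send_rows", "kwargs": {
  "series": [
    [[0,0,0],[0,0,0],10],
    [[0,0,0],[0,0,0],10],
    [[0,0,0],[0,0,0],10],
    [[0,0,0],[0,0,0],10],
    [[0,0,0],[0,0,0],10],
    [[0,0,0],[0,0,0],10],
    [[0,0,0],[0,0,0],10],
    [[0,0,0],[0,0,0],10]
  ]
}}

```text
clock: 8.95
position: [548.4, 275.9, 108.7]
ee_rot: [0.924, -0.381, 0.001, -0.0]
contact_force: [-1.3, -1.0, 6.8]
gripper_width: 17.1
grasp_force: 59.9
```

Call:
{"fn": "send_rows", "kwargs": {
  "series": [
    [[0,0,-6],[0,0,0],10],
    [[0,0,-6],[0,0,0],10],
    [[16,2,0],[0,0,0],10],
    [[16,2,0],[0,0,0],10],
    [[15.7,1.9,0],[0,0,0],10],
    [[0,0,5],[0,0,0],10],
    [[0,0,4],[0,0,0],10],
    [[0,0,0],[0,0,0],10]
  ]
}}

```text
clock: 9.75
position: [577.5, 237.4, 109.4]
ee_rot: [0.924, -0.382, -0.0, 0.001]
contact_force: [0.5, 0.4, -0.9]
gripper_width: 17.2
grasp_force: 59.1
```

Call:
{"fn": "send_rows", "kwargs": {
  "series": [
    [[0,0,1],[0,0,0],10],
    [[0,0,1],[0,0,0],10],
    [[0,0,0.7],[0,0,0],10],
    [[0,0,0.3],[0,0,0],10],
    [[0,0,0],[0,0,0],10],
    [[0,0,0],[0,0,0],10]
  ]
}}

```text
clock: 10.35
position: [577.7, 238.1, 108.7]
ee_rot: [0.925, -0.381, 0.0, -0.0]
contact_force: [-2.0, -1.0, 5.8]
gripper_width: 17.6
grasp_force: 59.8
```

Call:
{"fn": "send_rows", "kwargs": {
  "series": [
    [[0,0,0],[0,0,0],10],
    [[0,0,0],[0,0,0],10],
    [[0,0,0],[0,0,0],10],
    [[0,0,0],[0,0,0],10],
    [[0,0,0],[0,0,0],10],
    [[0,0,0],[0,0,0],10],
    [[0,0,0],[0,0,0],10],
    [[0,0,0],[0,0,0],10]
  ]
}}

```text
clock: 11.15
position: [577.7, 238.1, 108.7]
ee_rot: [0.925, -0.381, 0.0, -0.0]
contact_force: [-0.9, -0.9, 6.4]
gripper_width: 17.0
grasp_force: 59.8
```

Call:
{"fn": "send_rows", "kwargs": {
  "series": [
    [[0,0,-6],[0,0,0],10],
    [[0,0,-6],[0,0,0],10],
    [[9.5,13,0],[0,0,0],10],
    [[9.5,13,0],[0,0,0],10],
    [[9.5,13,0],[0,0,0],10],
    [[0,0,5],[0,0,0],10],
    [[0,0,4],[0,0,0],10],
    [[0,0,0],[0,0,0],10]
  ]
}}

```text
clock: 11.95
position: [570.1, 189.8, 109.5]
ee_rot: [0.924, -0.382, -0.0, 0.001]
contact_force: [0.5, -0.2, -1.3]
gripper_width: 17.2
grasp_force: 59.1
```

Call:
{"fn": "send_rows", "kwargs": {
  "series": [
    [[0,0,1],[0,0,0],10],
    [[0,0,1],[0,0,0],10],
    [[0,0,0.7],[0,0,0],10],
    [[0,0,0.3],[0,0,0],10],
    [[0,0,0],[0,0,0],10],
    [[0,0,0],[0,0,0],10]
  ]
}}

```text
clock: 12.55
position: [570.7, 190.4, 108.7]
ee_rot: [0.925, -0.381, 0.001, -0.0]
contact_force: [-2.0, -0.8, 5.9]
gripper_width: 17.3
grasp_force: 59.8
```

Call:
{"fn": "send_rows", "kwargs": {
  "series": [
    [[0,0,0],[0,0,0],10],
    [[0,0,0],[0,0,0],10],
    [[0,0,0],[0,0,0],10],
    [[0,0,0],[0,0,0],10],
    [[0,0,0],[0,0,0],10],
    [[0,0,0],[0,0,0],10],
    [[0,0,0],[0,0,0],10],
    [[0,0,0],[0,0,0],10]
  ]
}}

```text
clock: 13.35
position: [570.7, 190.4, 108.7]
ee_rot: [0.925, -0.381, 0.001, -0.0]
contact_force: [-1.2, -0.8, 6.3]
gripper_width: 17.0
grasp_force: 59.8
```

Call:
{"fn": "send_rows", "kwargs": {
  "series": [
    [[0,0,-6],[0,0,0],10],
    [[0,0,-6],[0,0,0],10],
    [[16,2,0],[0,0,0],10],
    [[16,2,0],[0,0,0],10],
    [[16,2,0],[0,0,0],10],
    [[0,0,5],[0,0,0],10],
    [[0,0,4],[0,0,0],10],
    [[0,0,0],[0,0,0],10]
  ]
}}

```text
clock: 14.15
position: [599.9, 151.6, 109.4]
ee_rot: [0.924, -0.382, -0.0, 0.001]
contact_force: [0.6, -0.5, -0.6]
gripper_width: 17.0
grasp_force: 59.1
```

Call:
{"fn": "send_rows", "kwargs": {
  "series": [
    [[0,0,1],[0,0,0],10],
    [[0,0,1],[0,0,0],10],
    [[0,0,0.7],[0,0,0],10],
    [[0,0,0.3],[0,0,0],10],
    [[0,0,0],[0,0,0],10],
    [[0,0,0],[0,0,0],10]
  ]
}}

```text
clock: 14.75
position: [600.1, 152.2, 108.7]
ee_rot: [0.925, -0.381, 0.0, -0.0]
contact_force: [-1.9, -0.4, 5.6]
gripper_width: 17.1
grasp_force: 59.8
```

Run:
```python
from h import *
ci=camera_info("wrist"); im=get_image("wrist"); cv2.imwrite("pics/w3.png",im[:,:,::-1])
p,_,_=pose(); print(p, proj(ci,(p[0],p[1],27.5)), proj(ci,(600.5,152.3,27.5)))
go((435,-50,200),-45)
```

```text
[600.2 152.2 108.7] [324.2 210.1] [323.8 209.9]
at [600.2 152.2 108.7] az -44.8 tilt 0.05 w 17.2 j6 0.28 delta [ 25.3 259.8 -91.4] [-0. -0.  0.] len 277
```

View pics/w3.png

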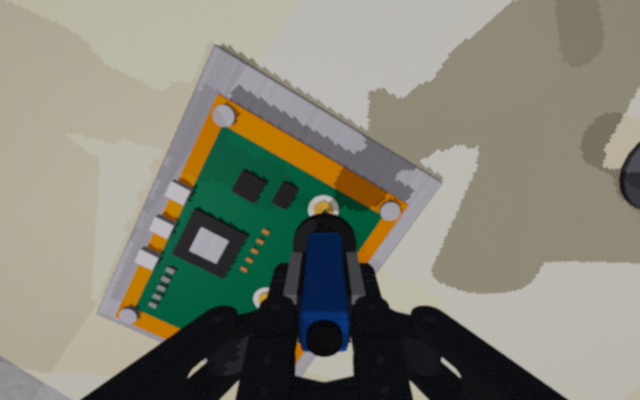

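Call:
{"fn": "send_rows", "kwargs": {
  "series": [
    [[0,0,0],[0,0,0],10],
    [[0,0,0],[0,0,0],10],
    [[0,0,0],[0,0,0],10],
    [[0,0,0],[0,0,0],10],
    [[0,0,-20],[0,0,0],10],
    [[0,0,-36],[0,0,0],10],
    [[0,0,-36],[0,0,0],10],
    [[4,40,0],[0,0,0],10]
  ]
}}

```text
clock: 15.6
position: [580.1, 124.4, 204.7]
ee_rot: [0.925, -0.38, 0.005, -0.005]
contact_force: [-1.4, 0.3, -0.7]
gripper_width: 17.2
grasp_force: 59.0
```

Call:
{"fn": "send_rows", "kwargs": {
  "series": [
    [[4,40,0],[0,0,0],10],
    [[4,40,0],[0,0,0],10],
    [[4,40,0],[0,0,0],10],
    [[4,40,0],[0,0,0],10],
    [[4,40,0],[0,0,0],10],
    [[1.3,20,0],[0,0,0],10],
    [[0,0,0],[0,0,0],10],
    [[0,0,0],[0,0,0],10]
  ]
}}

```text
clock: 16.4
position: [435.5, -49.8, 199.7]
ee_rot: [0.924, -0.382, 0.001, -0.001]
contact_force: [0.7, 0.2, -0.9]
gripper_width: 17.2
grasp_force: 58.9
```

Run:
```python
from h import *
go((434.7,-50.3,95),-45)
```

```text
at [435.5 -49.8 199.7] az -44.9 tilt 0.10 w 17.2 j6 0.53 delta [ -0.3   1.  104.7] [-0. -0.  0.] len 105
```

Call:
{"fn": "send_rows", "kwargs": {
  "series": [
    [[-0.3,1,20],[0,0,0],10],
    [[0,0,25],[0,0,0],10],
    [[0,0,25],[0,0,0],10],
    [[0,0,20],[0,0,0],10],
    [[0,0,10],[0,0,0],10],
    [[0,0,5],[0,0,0],10],
    [[0,0,0],[0,0,0],10],
    [[0,0,0],[0,0,0],10]
  ]
}}

```text
clock: 17.2
position: [434.9, -50.1, 94.9]
ee_rot: [0.925, -0.381, 0.001, -0.001]
contact_force: [0.3, -0.4, -0.4]
gripper_width: 17.4
grasp_force: 58.9
```

Call:
{"fn": "send_rows", "kwargs": {
  "series": [
    [[0,0,0],[0,0,0],20],
    [[0,0,0],[0,0,0],30],
    [[0,0,0],[0,0,0],50],
    [[0,0,0],[0,0,0],85],
    [[0,0,0],[0,0,0],85],
    [[0,0,0],[0,0,0],85],
    [[0,0,0],[0,0,0],85],
    [[0,0,0],[0,0,0],85]
  ]
}}

```text
clock: 18.0
position: [433.8, -50.6, 94.3]
ee_rot: [0.924, -0.382, -0.0, 0.0]
contact_force: [0.4, -0.1, 0.3]
gripper_width: 85.0
grasp_force: 0.0
```

Call:
{"fn": "send_rows", "kwargs": {
  "series": [
    [[0,0,-25],[0,0,0],85],
    [[0,0,-30],[0,0,0],85],
    [[0,0,-30],[0,0,0],85],
    [[0,0,-30],[0,0,0],85],
    [[0,0,-30],[0,0,0],85],
    [[0,0,-30],[0,0,0],85],
    [[0,0,0],[0,0,0],85],
    [[0,0,0],[0,0,0],85]
  ]
}}

```text
clock: 18.8
position: [433.7, -50.5, 269.5]
ee_rot: [0.924, -0.382, 0.0, -0.001]
contact_force: [-1.0, -0.2, -0.5]
gripper_width: 84.9
grasp_force: 0.0
```

Run:
```python
from h import *
go((520,-220,300),0)
```

```text
at [433.7 -50.5 269.5] az -44.9 tilt 0.07 w 84.9 j6 0.53 delta [180.8  59.3 -30.5] [-0.  -0.  -0.8] len 193
```

Call:
{"fn": "send_rows", "kwargs": {
  "series": [
    [[36,12,-14],[0,0,-0.112],85],
    [[0,0,-14],[0,0,-0.112],85],
    [[0,0,-14],[0,0,-0.112],85],
    [[0,0,-14],[0,0,-0.112],85],
    [[0,0,-14],[0,0,-0.112],85],
    [[0,0,0],[0,0,-0.112],85],
    [[0,0,0],[0,0,-0.112],85],
    [[15,40,0],[0,0,0],85]
  ]
}}

```text
clock: 19.6
position: [465.1, -122.3, 338.5]
ee_rot: [1.0, 0.005, -0.001, -0.001]
contact_force: [1.1, 0.8, 2.1]
gripper_width: 85.1
grasp_force: 0.0
```

Call:
{"fn": "send_rows", "kwargs": {
  "series": [
    [[15,40,0],[0,0,0],85],
    [[15,40,0],[0,0,0],85],
    [[10,20,0],[0,0,0],85],
    [[0,0,0],[0,0,0],85],
    [[0,0,0],[0,0,0],85],
    [[0,0,0],[0,0,0],85]
  ]
}}

```text
clock: 20.2
position: [505.6, -223.7, 338.6]
ee_rot: [1.0, 0.001, -0.001, -0.0]
contact_force: [-0.2, 0.2, -0.4]
gripper_width: 84.8
grasp_force: 0.0
```

Run:
```python
from h import *
go((520,-220,340),0)
ci=camera_info("wrist"); im=get_image("wrist"); cv2.imwrite("pics/w4.png",im[:,:,::-1])
for n,P in dict(dish=(612,-193,28),a=(467,-208,44),b=(597,-348,58),c=(433,-357,72),d=(599,-72,86),probe=(435,-50,140)).items(): print(n,proj(ci,P))
```

```text
at [ 505.6 -223.7  338.6] az 0.1 tilt 0.09 w 84.8 j6 1.70 delta [14.5 -3.6 -1.4] [-0.  0.  0.] len 15
dish [299.5  67. ]
a [312.1 181.2]
b [428.   79.5]
c [425.1 212.1]
d [187.3  76.7]
probe [168.3 231.9]
```

View pics/w4.png

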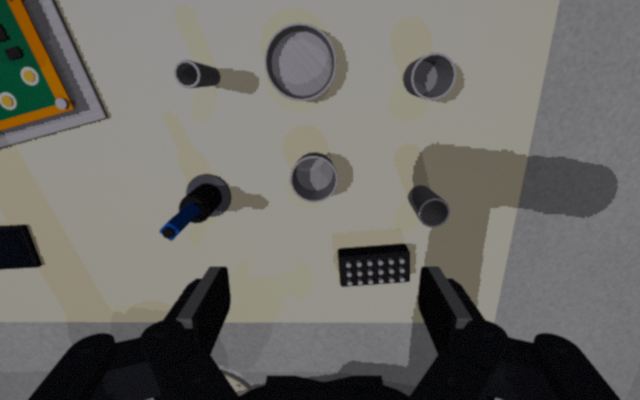

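The survey shows the probe upright in its stand at (168,233). The dish is at (301,62), cup a at (314,178), cup b at (432,77), cup c at (432,211) and cup d at (188,73), all close to the predictions. I'll measure the rims with Hough circles of known radius.

```bash
cat >> h.py <<'E'
DIM=dict(dish=(92,28),a=(66,44),b=(54,58),c=(42,72),d=(30,86))
def rims(im,ci,guess,base={},draw=None):
    "rim centres: guess name->(x,y); base name->height of underside"
    res={}; tiles=[]
    for n,g in guess.items():
        D,hgt=DIM[n]; z=hgt+base.get(n,0)
        u=proj(ci,(*g,z)); dep=(ci["R"]@np.array([*g,z])+ci["t"])[2]; r=ci["intrinsics"][0,0]*D/2/dep
        k=6; H=int(r+22); x0,y0=int(u[0])-H,int(u[1])-H
        pad=cv2.copyMakeBorder(im,H+50,H+50,H+50,H+50,cv2.BORDER_REPLICATE)
        c=pad[y0+H+50:y0+3*H+50,x0+H+50:x0+3*H+50]
        big=cv2.resize(c,None,fx=k,fy=k,interpolation=cv2.INTER_CUBIC); gray=cv2.GaussianBlur(cv2.cvtColor(big,cv2.COLOR_BGR2GRAY),(0,0),4)
        ho=cv2.HoughCircles(gray,cv2.HOUGH_GRADIENT,1,10,param1=40,param2=8,minRadius=int(k*r*.94),maxRadius=int(k*r*1.06))
        if ho is None: print(n,"none"); continue
        ho=ho[0][:3]; out=[]
        for x,y,rr in ho:
            px=((x+.5)/k-.5+x0,(y+.5)/k-.5+y0); out.append((*ray(ci,px,z)[:2],rr/k/r))
        print(n,"px",np.round([(ho[0][0])/k+x0,(ho[0][1])/k+y0],1),*[np.round(o,2) for o in out]); res[n]=out[0][:2]
        cv2.circle(big,(int(ho[0][0]),int(ho[0][1])),int(ho[0][2]),(0,0,255),1); tiles.append(cv2.resize(big,(260,260)))
    if draw: 
        while len(tiles)%3: tiles.append(np.zeros((260,260,3),np.uint8))
        cv2.imwrite(draw,np.vstack([np.hstack(tiles[i:i+3]) for i in range(0,len(tiles),3)]))
    return res
E
python3 - <<'E'
from h import *
rims(cv2.imread("pics/w4.png"),camera_info("wrist"),dict(dish=(612,-193),a=(467,-208),b=(597,-348),c=(433,-357),d=(599,-72)),draw="pics/r4.png")
E
```

```text
dish px [303.6  61.4] [ 619.4 -197.6    1. ] [ 620.8 -194.6    1. ] [ 618.2 -195.6    1. ]
a px [314.6 176.2] [ 474.8 -210.8    1. ] [ 471.7 -210.3    0.9] [ 473.1 -213.     1. ]
b px [434.2  78.6] [ 598.9 -354.8    1.1] [ 602.8 -351.4    1. ] [ 601.8 -353.3    1. ]
c px [432.8 210.8] [ 435.7 -366.3    1. ] [ 451.2 -352.7    1. ] [ 456.  -351.8    1. ]
d px [188.8  71.9] [604.6 -73.5   0.9] [600.1 -66.6   1. ] [600.6 -71.3   1. ]
```

View pics/r4.png

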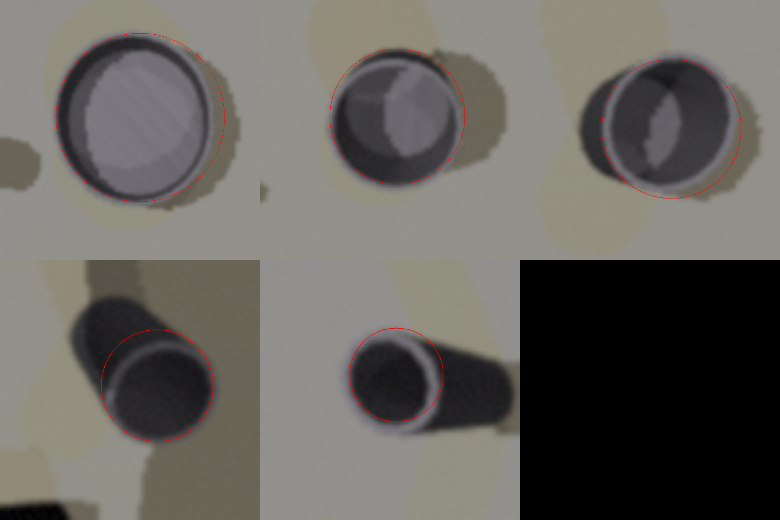

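Hough wobbles because the rims are foreshortened. Instead I'll cast the edge pixels onto the rim plane and fit a circle of known radius there.

```bash
cat >> h.py <<'E'
from scipy.optimize import least_squares
def rims(im,ci,guess,base={}):
    rng=np.random.default_rng(0); res={}
    e=cv2.Canny(cv2.resize(im,None,fx=3,fy=3,interpolation=cv2.INTER_CUBIC),40,100)
    ys,xs=np.nonzero(e); px=np.c_[(xs+.5)/3-.5,(ys+.5)/3-.5]
    for n,g in guess.items():
        D,hgt=DIM[n]; R=D/2; z=hgt+base.get(n,0); u=proj(ci,(*g,z)); 
        q=px[np.linalg.norm(px-u,axis=1)<R*1.2+12]
        W=np.array([ray(ci,p,z)[:2] for p in q]); best=(0,None)
        for _ in range(1500):
            a,b=W[rng.integers(len(W),size=2)]; d=b-a; L=np.linalg.norm(d)
            if L<R*.6 or L>2*R: continue
            c=(a+b)/2+np.array([-d[1],d[0]])/L*np.sqrt(R*R-L*L/4)
            r=np.linalg.norm(W-c,axis=1); s=(abs(r-R)<.8).sum()+(abs(r-R+3)<.8).sum()
            if s>best[0]: best=(s,c)
        c=best[1]
        f=lambda c:(lambda r:np.minimum(abs(r-R),abs(r-R+3)))(np.linalg.norm(W-c,axis=1))
        c=least_squares(f,c,loss="cauchy",f_scale=.5).x; r=np.linalg.norm(W-c,axis=1)
        ins=W[abs(r-R)<1]-c; cov=len(set((np.degrees(np.arctan2(ins[:,1],ins[:,0]))//20).astype(int)))
        print(n,c,"score",best[0],len(W),"outer-arc %d/18"%cov); res[n]=c
    return res
E
python3 - <<'E'
from h import *
rims(cv2.imread("pics/w4.png"),camera_info("wrist"),dict(dish=(614,-196),a=(469,-210),b=(599,-350),c=(433,-359),d=(599,-72)))
T=camera_info("top")
rims(cv2.imread("pics/top0.png"),T,dict(dish=(614,-196),a=(469,-210),b=(599,-350),c=(433,-359),d=(599,-72)))
E
```

```text
dish [ 614.5 -191.2] score 352 1053 outer-arc 6/18
a [ 473.1 -211.1] score 457 788 outer-arc 13/18
b [ 601.  -353.7] score 579 797 outer-arc 7/18
c [ 433.3 -368.5] score 150 411 outer-arc 9/18
d [602.3 -71. ] score 331 533 outer-arc 10/18
dish [ 612.4 -192.7] score 244 2401 outer-arc 12/18
a [ 466.  -206.6] score 199 1535 outer-arc 17/18
b [ 599.  -353.7] score 150 678 outer-arc 9/18
c [ 430.9 -368.2] score 164 550 outer-arc 14/18
d [600.4 -71.5] score 93 521 outer-arc 11/18
```

Call:
{"fn": "send_rows", "kwargs": {
  "series": [
    [[37,-10,30],[0,0,0],85],
    [[37,-10,30],[0,0,0],85],
    [[36,-11,30],[0,0,0],85],
    [[0,0,30],[0,0,0],85],
    [[0,0,30],[0,0,0],85],
    [[0,0,30],[0,0,0],85],
    [[0,0,0],[0,0,0],85],
    [[0,0,0],[0,0,0],85]
  ]
}}

```text
clock: 21.05
position: [616.3, -192.8, 160.2]
ee_rot: [1.0, 0.001, 0.0, 0.0]
contact_force: [1.2, -0.1, -0.0]
gripper_width: 84.9
grasp_force: 0.0
```

Call:
{"fn": "send_rows", "kwargs": {
  "series": [
    [[0,0,0],[0,0,0],85],
    [[0,0,0],[0,0,0],85]
  ]
}}

```text
clock: 21.25
position: [617.0, -193.3, 161.8]
ee_rot: [1.0, 0.001, 0.002, 0.0]
contact_force: [0.7, -0.6, 0.7]
gripper_width: 84.9
grasp_force: 0.0
```

Run:
```python
from h import *
go((472,-210,144),0)
ci=camera_info("wrist"); im=get_image("wrist")[:,:,::-1].copy(); cv2.imwrite("pics/w5.png",im)
rims(im,ci,dict(dish=(615,-194)))
```

```text
at [ 617.  -193.3  161.8] az 0.1 tilt 0.24 w 84.9 j6 1.63 delta [-145.2   16.5   17.2] [ 0. -0.  0.] len 147
dish [ 616.7 -193.5] score 793 1562 outer-arc 6/18
```

Call:
{"fn": "send_rows", "kwargs": {
  "series": [
    [[-48,5,-3],[0,0,0],85],
    [[-48,6,-3],[0,0,0],85],
    [[-48,6,-3],[0,0,0],85],
    [[0,0,0],[0,0,0],85],
    [[0,0,0],[0,0,0],85],
    [[0,0,0],[0,0,0],85]
  ]
}}

```text
clock: 21.9
position: [473.4, -210.7, 169.4]
ee_rot: [1.0, 0.001, 0.001, 0.0]
contact_force: [-0.1, -0.3, 0.4]
gripper_width: 85.0
grasp_force: 0.0
```

Run:
```python
from h import *
go((472,-210,144),0)
ci=camera_info("wrist"); im=get_image("wrist")[:,:,::-1].copy(); cv2.imwrite("pics/w6.png",im)
rims(im,ci,dict(a=(471,-209)))
```

```text
at [ 473.4 -210.7  169.4] az 0.1 tilt 0.16 w 85.0 j6 1.68 delta [-1.5 -0.7 25.4] [ 0. -0.  0.] len 25
a [ 469.6 -209.6] score 750 1111 outer-arc 10/18
```

Call:
{"fn": "send_rows", "kwargs": {
  "series": [
    [[-3.8,-1.1,25],[0,0,0],85],
    [[0,0,30],[0,0,0],85],
    [[0,0,30],[0,0,0],85],
    [[0,0,30],[0,0,0],85],
    [[0,0,20],[0,0,0],85],
    [[0,0,10],[0,0,0],85],
    [[0,0,0],[0,0,0],85],
    [[0,0,0],[0,0,0],85]
  ]
}}

```text
clock: 22.75
position: [469.4, -209.4, 23.8]
ee_rot: [1.0, 0.001, 0.001, 0.0]
contact_force: [0.3, 0.1, -0.1]
gripper_width: 84.4
grasp_force: 0.0
```

Call:
{"fn": "send_rows", "kwargs": {
  "series": [
    [[0,0,0],[0,0,0],76],
    [[0,0,0],[0,0,0],70],
    [[0,0,0],[0,0,0],66],
    [[0,0,0],[0,0,0],62],
    [[0,0,0],[0,0,0],55],
    [[0,0,0],[0,0,0],55],
    [[0,0,0],[0,0,0],55],
    [[0,0,0],[0,0,0],55]
  ]
}}

```text
clock: 23.55
position: [469.0, -209.6, 25.1]
ee_rot: [1.0, 0.001, 0.001, 0.0]
contact_force: [-1.7, 1.0, 8.8]
gripper_width: 63.0
grasp_force: 63.1
```

Call:
{"fn": "send_rows", "kwargs": {
  "series": [
    [[0,0,-10],[0,0,0],55],
    [[0,0,-25],[0,0,0],55],
    [[0,0,-25],[0,0,0],55],
    [[30,-3.2,0],[0,0,0],55],
    [[39,-4.3,0],[0,0,0],55],
    [[39,-4.3,0],[0,0,0],55],
    [[39,-4.3,0],[0,0,0],55],
    [[0,0,0],[0,0,0],55]
  ]
}}

```text
clock: 24.35
position: [619.8, -192.6, 83.4]
ee_rot: [1.0, 0.002, 0.002, 0.001]
contact_force: [-1.0, 0.4, 0.1]
gripper_width: 62.8
grasp_force: 65.8
```

Call:
{"fn": "send_rows", "kwargs": {
  "series": [
    [[0,0,0],[0,0,0],55],
    [[0,0,0],[0,0,0],55]
  ]
}}

```text
clock: 24.55
position: [614.0, -193.1, 83.2]
ee_rot: [1.0, 0.0, -0.001, -0.0]
contact_force: [-0.4, -0.4, -0.7]
gripper_width: 62.9
grasp_force: 65.8
```

Run:
```python
from h import *
go((616.2,-193.5,32),0)
im=get_image("wrist")[:,:,::-1].copy(); cv2.imwrite("pics/w7.png",im)
T=get_image("top")[:,:,::-1].copy(); rims(T,camera_info("top"),dict(dish=(614,-194),b=(599,-353)))
```

```text
at [ 614.  -193.1   83.2] az 0.0 tilt 0.08 w 62.9 j6 1.63 delta [ 2.3  0.4 51.2] [-0.  0.  0.] len 51
dish [ 618.5 -192.8] score 130 3555 outer-arc 12/18
b [ 598.  -350.6] score 132 1305 outer-arc 11/18
```

View pics/w7.png

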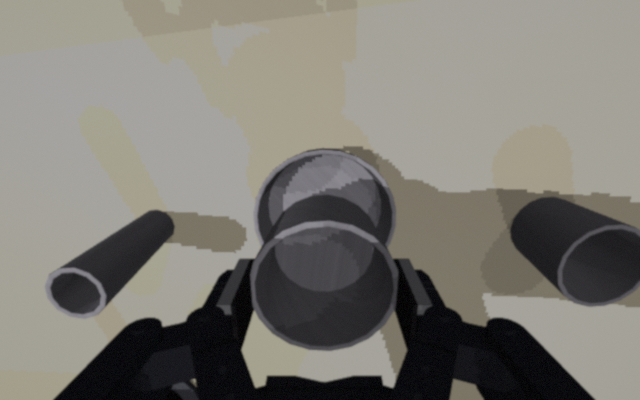

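Cup a is held level above the dish, with the dish rim centred at about (326,210) and the cup at (323,285). I'll lower it now.

Call:
{"fn": "send_rows", "kwargs": {
  "series": [
    [[1.5,0.4,20],[0,0,0],55],
    [[0,0,20],[0,0,0],55],
    [[0,0,8],[0,0,0],55],
    [[0,0,3],[0,0,0],55],
    [[0,0,1],[0,0,0],55],
    [[0,0,1],[0,0,0],55],
    [[0,0,0],[0,0,0],55]
  ]
}}

```text
clock: 25.35
position: [617.1, -193.5, 31.1]
ee_rot: [1.0, 0.001, 0.001, 0.0]
contact_force: [-0.2, 1.1, -0.8]
gripper_width: 63.0
grasp_force: 65.8
```

Call:
{"fn": "send_rows", "kwargs": {
  "series": [
    [[0,0,1],[0,0,0],55],
    [[0,0,0],[0,0,0],55],
    [[0,0,0],[0,0,0],66],
    [[0,0,0],[0,0,0],72],
    [[0,0,0],[0,0,0],80],
    [[0,0,0],[0,0,0],85],
    [[0,0,0],[0,0,0],85],
    [[0,0,0],[0,0,0],85]
  ]
}}

```text
clock: 26.15
position: [616.7, -193.5, 29.3]
ee_rot: [1.0, 0.001, -0.0, 0.0]
contact_force: [-0.1, 0.7, -0.2]
gripper_width: 84.6
grasp_force: 0.0
```

Call:
{"fn": "send_rows", "kwargs": {
  "series": [
    [[0,0,-20],[0,0,0],85],
    [[0,0,-25],[0,0,0],85],
    [[0,0,-30],[0,0,0],85],
    [[0,0,-30],[0,0,0],85],
    [[0,0,-15],[0,0,0],85],
    [[0,0,0],[0,0,0],85],
    [[0,0,0],[0,0,0],85],
    [[0,0,0],[0,0,0],85]
  ]
}}

```text
clock: 26.95
position: [615.7, -193.3, 147.6]
ee_rot: [1.0, 0.0, -0.002, -0.0]
contact_force: [-0.2, 0.3, -0.3]
gripper_width: 85.0
grasp_force: 0.0
```

Run:
```python
from h import *
go((600,-352,160),0)
ci=camera_info("wrist"); im=get_image("wrist")[:,:,::-1].copy(); cv2.imwrite("pics/w8.png",im)
rims(im,ci,dict(a=(617,-193),dish=(617,-193)),dict(a=5))
```

```text
at [ 615.7 -193.3  147.6] az 0.1 tilt 0.18 w 85.0 j6 1.63 delta [-15.9 158.7 -12.5] [-0.  0.  0.] len 160
a [ 617.4 -193.4] score 1034 1598 outer-arc 13/18
dish [ 616.7 -193.6] score 814 2389 outer-arc 6/18
```

Call:
{"fn": "send_rows", "kwargs": {
  "series": [
    [[-5,39,0],[0,0,0],85],
    [[-5,40,0],[0,0,0],85],
    [[-5,40,0],[0,0,0],85],
    [[-1,40,0],[0,0,0],85],
    [[0,0,0],[0,0,0],85],
    [[0,0,0],[0,0,0],85],
    [[0,0,0],[0,0,0],85]
  ]
}}

```text
clock: 27.7
position: [600.7, -351.6, 148.4]
ee_rot: [1.0, 0.001, -0.001, -0.0]
contact_force: [0.6, 0.0, 0.5]
gripper_width: 85.1
grasp_force: 0.0
```

Run:
```python
from h import *
go((600,-352,34),0)
ci=camera_info("wrist"); im=get_image("wrist")[:,:,::-1].copy(); cv2.imwrite("pics/w9.png",im)
rims(im,ci,dict(b=(600,-352)))
```

```text
at [ 600.7 -351.6  148.4] az 0.1 tilt 0.10 w 85.1 j6 1.87 delta [ -0.5   0.5 114.4] [-0.  0.  0.] len 114
b [ 600.7 -353.6] score 574 749 outer-arc 8/18
```

Call:
{"fn": "send_rows", "kwargs": {
  "series": [
    [[0,2,25],[0,0,0],85],
    [[0,0,30],[0,0,0],85],
    [[0,0,30],[0,0,0],85],
    [[0,0,15],[0,0,0],85],
    [[0,0,8],[0,0,0],80],
    [[0,0,0],[0,0,0],75],
    [[0,0,0],[0,0,0],70],
    [[0,0,0],[0,0,0],65]
  ]
}}

```text
clock: 28.55
position: [602.0, -354.8, 43.2]
ee_rot: [1.0, 0.001, 0.001, 0.001]
contact_force: [-0.5, -0.4, 0.3]
gripper_width: 64.9
grasp_force: 0.0
```

Call:
{"fn": "send_rows", "kwargs": {
  "series": [
    [[0,0,0],[0,0,0],58],
    [[0,0,0],[0,0,0],54],
    [[0,0,0],[0,0,0],50],
    [[0,0,0],[0,0,0],45],
    [[0,0,0],[0,0,0],45],
    [[0,0,0],[0,0,0],45],
    [[0,0,0],[0,0,0],45]
  ]
}}

```text
clock: 29.25
position: [601.6, -354.7, 42.8]
ee_rot: [1.0, 0.001, 0.001, 0.0]
contact_force: [-0.9, 1.2, 5.4]
gripper_width: 50.4
grasp_force: 61.8
```

Call:
{"fn": "send_rows", "kwargs": {
  "series": [
    [[0,0,-10],[0,0,0],45],
    [[0,0,-25],[0,0,0],45],
    [[0,0,-30],[0,0,0],45],
    [[4,-40,0],[0,0,0],45],
    [[4,-40,0],[0,0,0],45],
    [[4,-40,0],[0,0,0],45],
    [[4.4,-41,0],[0,0,0],45],
    [[0,0,0],[0,0,0],45]
  ]
}}

```text
clock: 30.05
position: [617.4, -189.2, 106.5]
ee_rot: [1.0, 0.003, -0.0, -0.0]
contact_force: [-0.1, 0.2, -0.8]
gripper_width: 50.8
grasp_force: 62.7
```

Call:
{"fn": "send_rows", "kwargs": {
  "series": [
    [[0,0,0],[0,0,0],45],
    [[0,0,0],[0,0,0],45],
    [[0,0,0],[0,0,0],45]
  ]
}}

```text
clock: 30.35
position: [616.8, -194.8, 106.1]
ee_rot: [1.0, -0.0, -0.0, 0.0]
contact_force: [1.1, 0.2, -1.2]
gripper_width: 50.7
grasp_force: 62.7
```

Run:
```python
from h import *
go((618,-193.4,54),0)
ci=camera_info("wrist"); im=get_image("wrist")[:,:,::-1].copy(); cv2.imwrite("pics/w10.png",im)
p,_,_=pose()
rims(im,ci,dict(b=p[:2],a=(617.4,-193.4)),dict(b=p[2]-42.8,a=5))
```

```text
at [ 616.8 -194.8  106.1] az -0.0 tilt 0.02 w 50.7 j6 1.63 delta [ 1.3 -1.4 52.1] [ 0.  0. -0.] len 52Traceback (most recent call last):
  File "<stdin>", line 5, in <module>
  File "h.py", line 63, in rims
    a,b=W[rng.integers(len(W),size=2)]; d=b-a; L=np.linalg.norm(d)
          ~~~~~~~~~~~~^^^^^^^^^^^^^^^
  File "numpy/random/_generator.pyx", line 677, in numpy.random._generator.Generator.integers
  File "numpy/random/_bounded_integers.pyx", line 1334, in numpy.random._bounded_integers._rand_int64
ValueError: high <= 0
```

View pics/w10.png

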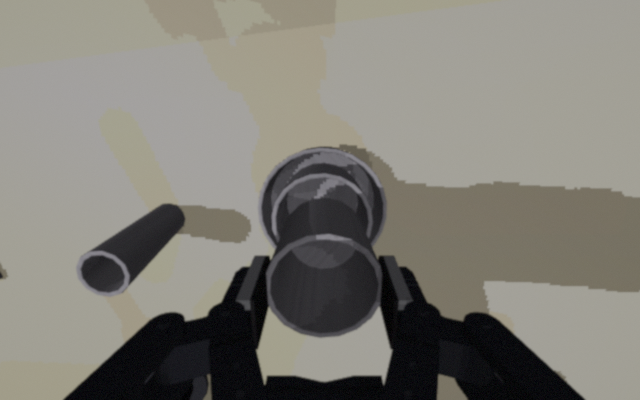

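Cup b is held above the nest. Cup a's rim is centred at about (322,206) and cup b at (324,285), so they are aligned.

Call:
{"fn": "send_rows", "kwargs": {
  "series": [
    [[1,-1,20],[0,0,0],45],
    [[0,0,15],[0,0,0],45],
    [[0,0,8],[0,0,0],45],
    [[0,0,5],[0,0,0],45],
    [[0,0,3],[0,0,0],45],
    [[0,0,1],[0,0,0],45],
    [[0,0,0],[0,0,0],45],
    [[0,0,0],[0,0,0],45]
  ]
}}

```text
clock: 31.2
position: [618.5, -192.5, 54.9]
ee_rot: [1.0, 0.001, 0.001, 0.0]
contact_force: [-0.3, -0.1, -0.6]
gripper_width: 50.5
grasp_force: 62.7
```

Call:
{"fn": "send_rows", "kwargs": {
  "series": [
    [[0,0,1],[0,0,0],45],
    [[0,0,1],[0,0,0],45],
    [[0,0,0.7],[0,0,0],45],
    [[0,0,0],[0,0,0],45],
    [[0,0,0],[0,0,0],54],
    [[0,0,0],[0,0,0],62],
    [[0,0,0],[0,0,0],72],
    [[0,0,0],[0,0,0],85]
  ]
}}

```text
clock: 32.0
position: [618.2, -192.5, 51.7]
ee_rot: [1.0, 0.001, 0.0, 0.0]
contact_force: [-0.3, -0.5, 0.4]
gripper_width: 83.9
grasp_force: 0.0
```

Call:
{"fn": "send_rows", "kwargs": {
  "series": [
    [[0,0,0],[0,0,0],85],
    [[0,0,-20],[0,0,0],85],
    [[0,0,-30],[0,0,0],85],
    [[0,0,-30],[0,0,0],85],
    [[0,0,-30],[0,0,0],85],
    [[0,0,0],[0,0,0],85],
    [[0,0,0],[0,0,0],85],
    [[0,0,0],[0,0,0],85]
  ]
}}

```text
clock: 32.8
position: [617.2, -192.3, 160.3]
ee_rot: [1.0, 0.0, -0.001, -0.0]
contact_force: [0.8, 0.4, -1.1]
gripper_width: 85.0
grasp_force: 0.0
```

Run:
```python
from h import *
go((433,-368,175),0)
ci=camera_info("wrist"); im=get_image("wrist")[:,:,::-1].copy(); cv2.imwrite("pics/w11.png",im)
rims(im,ci,dict(b=(617.4,-193.4),a=(617.4,-193.4),dish=(617,-193.5)),dict(b=9,a=5))
```

```text
at [ 617.2 -192.3  160.3] az 0.1 tilt 0.14 w 85.0 j6 1.62 delta [-184.4  175.5  -14.4] [-0.  0.  0.] len 255
b [ 617.1 -192.1] score 766 1394 outer-arc 10/18
a [ 617.2 -193.4] score 893 1861 outer-arc 12/18
dish [ 616.7 -193.6] score 689 2490 outer-arc 6/18
```

Call:
{"fn": "send_rows", "kwargs": {
  "series": [
    [[-31,29,-3],[0,0,0],85],
    [[-31,29,-3],[0,0,0],85],
    [[-31,29,-2],[0,0,0],85],
    [[-31,29,-2],[0,0,0],85],
    [[-31,30,-2],[0,0,0],85],
    [[-30,30,0],[0,0,0],85],
    [[0,0,0],[0,0,0],85],
    [[0,0,0],[0,0,0],85]
  ]
}}

```text
clock: 33.65
position: [432.2, -369.2, 172.6]
ee_rot: [1.0, -0.0, -0.001, -0.0]
contact_force: [1.0, -0.1, -0.2]
gripper_width: 85.0
grasp_force: 0.0
```

Call:
{"fn": "send_rows", "kwargs": {
  "series": [
    [[0,0,0],[0,0,0],85],
    [[0,0,0],[0,0,0],85]
  ]
}}

```text
clock: 33.85
position: [434.0, -368.0, 173.1]
ee_rot: [1.0, 0.001, -0.0, -0.0]
contact_force: [-0.1, -0.4, -0.6]
gripper_width: 84.9
grasp_force: 0.0
```

Run:
```python
from h import *
go((433,-368,54),0)
ci=camera_info("wrist"); im=get_image("wrist")[:,:,::-1].copy(); cv2.imwrite("pics/w12.png",im)
rims(im,ci,dict(c=(433,-368)))
```

```text
at [ 434.  -368.   173.1] az 0.2 tilt 0.04 w 84.9 j6 1.99 delta [ -0.9   0.1 119.1] [-0.  0.  0.] len 119
c [ 432.1 -367.9] score 754 967 outer-arc 11/18
```

Call:
{"fn": "send_rows", "kwargs": {
  "series": [
    [[-1.9,0,30],[0,0,0],80],
    [[0,0,30],[0,0,0],75],
    [[0,0,30],[0,0,0],70],
    [[0,0,20],[0,0,0],65],
    [[0,0,10],[0,0,0],60],
    [[0,0,0],[0,0,0],55],
    [[0,0,0],[0,0,0],50],
    [[0,0,0],[0,0,0],46]
  ]
}}

```text
clock: 34.7
position: [432.5, -369.1, 55.0]
ee_rot: [1.0, 0.001, 0.001, 0.001]
contact_force: [0.1, -0.2, 0.3]
gripper_width: 46.5
grasp_force: 0.0
```

Call:
{"fn": "send_rows", "kwargs": {
  "series": [
    [[0,0,0],[0,0,0],42],
    [[0,0,0],[0,0,0],38],
    [[0,0,0],[0,0,0],33],
    [[0,0,0],[0,0,0],33],
    [[0,0,0],[0,0,0],33],
    [[0,0,0],[0,0,0],33]
  ]
}}

```text
clock: 35.3
position: [432.3, -369.0, 55.2]
ee_rot: [1.0, 0.001, 0.001, 0.001]
contact_force: [0.3, 2.4, 5.7]
gripper_width: 38.7
grasp_force: 59.5
```

Run:
```python
from h import *
go((617.1,-192.1,145),0)
```

```text
at [ 432.3 -369.    55.2] az 0.1 tilt 0.15 w 38.7 j6 1.99 delta [ 185.3 -176.5  -89.6] [ 0. -0.  0.] len 271
```

Call:
{"fn": "send_rows", "kwargs": {
  "series": [
    [[0,0,-10],[0,0,0],33],
    [[0,0,-26],[0,0,0],33],
    [[0,0,-27],[0,0,0],33],
    [[0,0,-27],[0,0,0],33],
    [[31,-29,0],[0,0,0],33],
    [[31,-29,0],[0,0,0],33],
    [[31,-29,0],[0,0,0],33],
    [[31,-29,0],[0,0,0],33]
  ]
}}

```text
clock: 36.1
position: [556.0, -251.5, 144.3]
ee_rot: [1.0, 0.0, 0.0, 0.0]
contact_force: [0.4, 0.4, -0.8]
gripper_width: 39.1
grasp_force: 60.5
```

Call:
{"fn": "send_rows", "kwargs": {
  "series": [
    [[31,-30,0],[0,0,0],33],
    [[30,-30,0],[0,0,0],33],
    [[0,0,0],[0,0,0],33],
    [[0,0,0],[0,0,0],33],
    [[0,0,0],[0,0,0],33],
    [[0,0,0],[0,0,0],33]
  ]
}}

```text
clock: 36.7
position: [615.3, -193.4, 143.9]
ee_rot: [1.0, -0.0, -0.0, -0.0]
contact_force: [0.7, -0.5, -1.4]
gripper_width: 38.8
grasp_force: 60.5
```

Run:
```python
from h import *
go((617.1,-192.1,71),0)
ci=camera_info("wrist"); im=get_image("wrist")[:,:,::-1].copy(); cv2.imwrite("pics/w13.png",im)
p,_,_=pose()
rims(im,ci,dict(b=(617.1,-192.1)),dict(b=9))
```

```text
at [ 615.3 -193.4  143.9] az -0.0 tilt 0.02 w 38.8 j6 1.62 delta [ 1.9 -1.3 72.9] [-0.  0. -0.] len 73
b [ 617. -192.] score 679 967 outer-arc 10/18
```

View pics/w13.png

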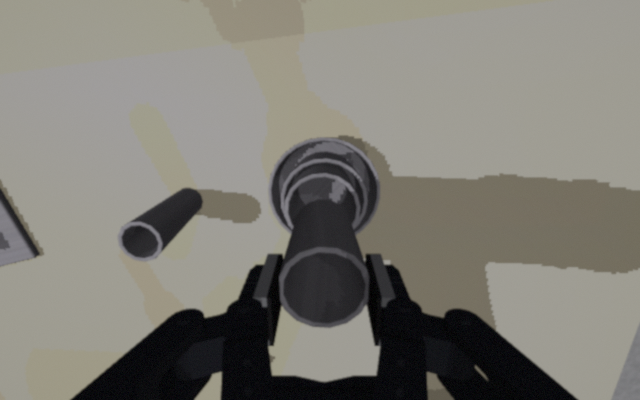

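Cup c (324,287) is over cup b (324,210), and the rim fit gives cup b at (617.0,-192.0). I'll lower it.

Call:
{"fn": "send_rows", "kwargs": {
  "series": [
    [[1.5,-1,20],[0,0,0],33],
    [[0,0,20],[0,0,0],33],
    [[0,0,15],[0,0,0],33],
    [[0,0,10],[0,0,0],33],
    [[0,0,5],[0,0,0],33],
    [[0,0,2],[0,0,0],33],
    [[0,0,0],[0,0,0],33],
    [[0,0,0],[0,0,0],33]
  ]
}}

```text
clock: 37.55
position: [618.2, -191.6, 72.5]
ee_rot: [1.0, 0.001, 0.001, 0.0]
contact_force: [0.3, 0.0, -1.1]
gripper_width: 39.2
grasp_force: 60.5
```

Call:
{"fn": "send_rows", "kwargs": {
  "series": [
    [[-0.5,0,1.5],[0,0,0],33],
    [[0,0,1.5],[0,0,0],33],
    [[0,0,0.8],[0,0,0],33],
    [[0,0,0],[0,0,0],33],
    [[0,0,0],[0,0,0],42],
    [[0,0,0],[0,0,0],50],
    [[0,0,0],[0,0,0],60],
    [[0,0,0],[0,0,0],75]
  ]
}}

```text
clock: 38.35
position: [617.2, -191.5, 67.7]
ee_rot: [1.0, 0.001, -0.0, 0.0]
contact_force: [-0.3, 0.6, -0.0]
gripper_width: 72.6
grasp_force: 0.0
```

Call:
{"fn": "send_rows", "kwargs": {
  "series": [
    [[0,0,0],[0,0,0],85],
    [[0,0,-20],[0,0,0],85],
    [[0,0,-30],[0,0,0],85],
    [[0,0,-30],[0,0,0],85],
    [[0,0,-30],[0,0,0],85],
    [[0,0,0],[0,0,0],85],
    [[0,0,0],[0,0,0],85],
    [[0,0,0],[0,0,0],85]
  ]
}}

```text
clock: 39.15
position: [616.3, -191.3, 176.5]
ee_rot: [1.0, 0.0, -0.001, -0.0]
contact_force: [0.0, -0.3, 0.4]
gripper_width: 84.8
grasp_force: 0.0
```

Run:
```python
from h import *
go((602,-71,186),0)
ci=camera_info("wrist"); im=get_image("wrist")[:,:,::-1].copy(); cv2.imwrite("pics/w14.png",im)
rims(im,ci,dict(c=(617.4,-192),b=(617.,-192),dish=(617,-193.5),d=(602,-71)),dict(c=13,b=9,a=5))
```

```text
at [ 616.3 -191.3  176.5] az 0.1 tilt 0.14 w 84.8 j6 1.62 delta [ -14.3 -120.3   -9.4] [-0.  0.  0.] len 122
c [ 617.4 -190.7] score 684 1262 outer-arc 15/18
b [ 617. -192.] score 824 2072 outer-arc 14/18
dish [ 616.7 -193.5] score 734 3177 outer-arc 8/18
d [601.9 -71.1] score 548 665 outer-arc 10/18
```

Call:
{"fn": "send_rows", "kwargs": {
  "series": [
    [[-5,-40,-3],[0,0,0],85],
    [[-5,-40,-3],[0,0,0],85],
    [[-4,-40,-4],[0,0,0],85],
    [[0,0,0],[0,0,0],85],
    [[0,0,0],[0,0,0],85],
    [[0,0,0],[0,0,0],85]
  ]
}}

```text
clock: 39.8
position: [602.7, -72.0, 186.9]
ee_rot: [1.0, 0.0, -0.001, 0.0]
contact_force: [-0.4, 0.1, -0.1]
gripper_width: 85.1
grasp_force: 0.0
```

Run:
```python
from h import *
go((602,-71,68),0)
ci=camera_info("wrist"); im=get_image("wrist")[:,:,::-1].copy(); cv2.imwrite("pics/w15.png",im)
rims(im,ci,dict(d=(602,-71)))
```

```text
at [602.7 -72.  186.9] az 0.0 tilt 0.10 w 85.1 j6 1.42 delta [ -0.5  -1.  118.9] [0. 0. 0.] len 119
d [601.7 -71.2] score 537 645 outer-arc 9/18
```

Call:
{"fn": "send_rows", "kwargs": {
  "series": [
    [[-1,-0.8,30],[0,0,0],75],
    [[0,0,30],[0,0,0],65],
    [[0,0,30],[0,0,0],58],
    [[0,0,20],[0,0,0],52],
    [[0,0,10],[0,0,0],46],
    [[0,0,0],[0,0,0],42],
    [[0,0,0],[0,0,0],38],
    [[0,0,0],[0,0,0],35]
  ]
}}

```text
clock: 40.65
position: [603.1, -70.9, 69.2]
ee_rot: [1.0, 0.001, 0.001, -0.0]
contact_force: [0.9, -0.7, -0.1]
gripper_width: 35.2
grasp_force: 0.0
```

Call:
{"fn": "send_rows", "kwargs": {
  "series": [
    [[0,0,0],[0,0,0],31],
    [[0,0,0],[0,0,0],27],
    [[0,0,0],[0,0,0],20],
    [[0,0,0],[0,0,0],20],
    [[0,0,0],[0,0,0],20],
    [[0,0,0],[0,0,0],20]
  ]
}}

```text
clock: 41.25
position: [603.2, -70.8, 69.5]
ee_rot: [1.0, 0.001, 0.001, 0.0]
contact_force: [-1.2, -0.0, 6.3]
gripper_width: 27.7
grasp_force: 58.8
```

Run:
```python
from h import *
go((617.1,-190.8,180),0)
```

```text
at [603.2 -70.8  69.5] az 0.1 tilt 0.17 w 27.7 j6 1.42 delta [  14.   120.1 -110.5] [ 0. -0.  0.] len 164
```

Call:
{"fn": "send_rows", "kwargs": {
  "series": [
    [[0,0,-10],[0,0,0],20],
    [[0,0,-25],[0,0,0],20],
    [[0,0,-25],[0,0,0],20],
    [[0,0,-25],[0,0,0],20],
    [[0,0,-25],[0,0,0],20],
    [[5,40,0],[0,0,0],20],
    [[5,40,0],[0,0,0],20],
    [[5.3,40,0],[0,0,0],20]
  ]
}}

```text
clock: 42.05
position: [617.3, -191.3, 178.3]
ee_rot: [1.0, 0.001, 0.0, -0.0]
contact_force: [1.1, -0.3, -1.2]
gripper_width: 27.8
grasp_force: 59.2
```

Call:
{"fn": "send_rows", "kwargs": {
  "series": [
    [[0,0,0],[0,0,0],20],
    [[0,0,0],[0,0,0],20],
    [[0,0,0],[0,0,0],20],
    [[0,0,0],[0,0,0],20]
  ]
}}

```text
clock: 42.45
position: [617.4, -189.4, 177.9]
ee_rot: [1.0, 0.001, -0.0, -0.0]
contact_force: [-0.3, 0.2, -0.1]
gripper_width: 27.8
grasp_force: 59.3
```

Run:
```python
from h import *
go((618.7,-190.8,89),0)
ci=camera_info("wrist"); im=get_image("wrist")[:,:,::-1].copy(); cv2.imwrite("pics/w16.png",im)
p,_,_=pose()
rims(im,ci,dict(c=(617.4,-190.7),b=(617,-192)),dict(b=9,c=13))
```

```text
at [ 617.4 -189.4  177.9] az 0.2 tilt 0.02 w 27.8 j6 1.62 delta [ 1.3  1.4 88.9] [-0.  0.  0.] len 89
c [ 617.3 -190.7] score 521 1286 outer-arc 12/18
b [ 617.  -192.1] score 811 2055 outer-arc 11/18
```

View pics/w16.png

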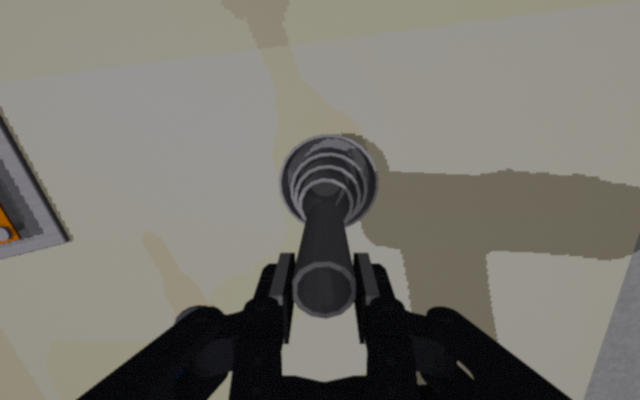

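Cup d (324,290) is over cup c's rim (about (327,200)). A small y correction is needed before I lower it.

Call:
{"fn": "send_rows", "kwargs": {
  "series": [
    [[0.6,1.3,15],[0,0,0],20],
    [[0,0,20],[0,0,0],20],
    [[0,0,20],[0,0,0],20],
    [[0,0,15],[0,0,0],20],
    [[0,0,10],[0,0,0],20],
    [[0,0,5],[0,0,0],20],
    [[0,0,0],[0,0,0],20],
    [[0,0,0],[0,0,0],20]
  ]
}}

```text
clock: 43.3
position: [618.7, -191.9, 93.7]
ee_rot: [1.0, 0.001, 0.001, 0.0]
contact_force: [-0.1, -0.5, -0.1]
gripper_width: 28.1
grasp_force: 59.3
```

Free so far. I'll go down the last 7 mm, correcting y by -1.

Call:
{"fn": "send_rows", "kwargs": {
  "series": [
    [[0,-1,2],[0,0,0],20],
    [[0,0,2],[0,0,0],20],
    [[0,0,1.5],[0,0,0],20],
    [[0,0,1],[0,0,0],20],
    [[0,0,0.5],[0,0,0],20],
    [[0,0,0],[0,0,0],20]
  ]
}}

```text
clock: 43.9
position: [618.4, -191.1, 86.5]
ee_rot: [1.0, 0.001, 0.0, 0.0]
contact_force: [-0.6, 1.2, 2.4]
gripper_width: 27.9
grasp_force: 59.6
```

Call:
{"fn": "send_rows", "kwargs": {
  "series": [
    [[0,0,0],[0,0,0],30],
    [[0,0,0],[0,0,0],40],
    [[0,0,0],[0,0,0],55],
    [[0,0,0],[0,0,0],70],
    [[0,0,0],[0,0,0],85],
    [[0,0,-20],[0,0,0],85],
    [[0,0,-30],[0,0,0],85],
    [[0,0,-30],[0,0,0],85]
  ]
}}

```text
clock: 44.7
position: [617.7, -191.0, 166.1]
ee_rot: [1.0, 0.001, -0.001, -0.0]
contact_force: [-0.4, 1.5, 0.5]
gripper_width: 85.2
grasp_force: 0.0
```

Call:
{"fn": "send_rows", "kwargs": {
  "series": [
    [[0,0,-30],[0,0,0],85],
    [[0,0,0],[0,0,0],85],
    [[0,0,0],[0,0,0],85],
    [[0,0,0],[0,0,0],85]
  ]
}}

```text
clock: 45.1
position: [617.3, -190.8, 194.4]
ee_rot: [1.0, 0.0, -0.001, -0.0]
contact_force: [0.1, 0.6, -0.1]
gripper_width: 85.0
grasp_force: 0.0
```

Run:
```python
from h import *
go((530,-190,300),0)
ci=camera_info("wrist"); im=get_image("wrist")[:,:,::-1].copy(); cv2.imwrite("pics/w17.png",im)
g=dict(d=(617.4,-190.7),c=(617.4,-190.7),b=(617,-192),a=(617.2,-193.4),dish=(616.7,-193.5)); B=dict(a=5,b=9,c=13,d=17)
rims(im,ci,g,B)
S=get_image("side")[:,:,::-1].copy(); print("side"); rims(S,camera_info("side"),g,B)
# probe in the top & side views: top of the handle
for n in("top","side"):
    I=get_image(n)[:,:,::-1]; h=cv2.cvtColor(I.copy(),cv2.COLOR_BGR2HSV); m=cv2.inRange(h,(100,120,40),(130,255,255)); c=camera_info(n)
    u=proj(c,(434.5,-50.4,103)).round().astype(int); k=np.zeros_like(m); cv2.circle(k,tuple(int(v) for v in u),30,255,-1); m&=k
    p=cv2.findNonZero(m)[:,0]; print(n,"blue centroid",p.mean(0),"expected",u, "bbox",p.min(0),p.max(0))
```

```text
at [ 617.3 -190.8  194.4] az 0.1 tilt 0.15 w 85.0 j6 1.62 delta [ -87.5   -0.9 -105.4] [-0.  0.  0.] len 137
d [ 617.1 -191.4] score 409 982 outer-arc 14/18
c [ 617.3 -190.5] score 682 1809 outer-arc 15/18
b [ 617.1 -192.1] score 717 2698 outer-arc 14/18
a [ 617.2 -193.5] score 893 3105 outer-arc 12/18
dish [ 614.7 -196.3] score 460 3229 outer-arc 7/18
side
d [ 614.8 -189.5] score 69 1327 outer-arc 16/18
c [ 572.7 -124.2] score 89 1921 outer-arc 13/18
b [ 607.6 -171.2] score 113 2012 outer-arc 17/18
a [ 615.1 -192.5] score 153 2134 outer-arc 17/18
dish [ 615.4 -194.2] score 220 3204 outer-arc 16/18Traceback (most recent call last):
  File "<stdin>", line 11, in <module>
TypeError: 'NoneType' object is not subscriptable
```

Call:
{"fn": "send_rows", "kwargs": {
  "series": [
    [[0,0,-36],[0,0,0],85],
    [[0,0,-36],[0,0,0],85],
    [[0,0,-36],[0,0,0],85],
    [[-30,-20,-30],[0,0,0],85],
    [[-30,-20,0],[0,0,0],85],
    [[-30,-20,0],[0,0,0],85],
    [[-10,0,0],[0,0,0],85],
    [[0,0,0],[0,0,0],85]
  ]
}}

```text
clock: 46.05
position: [517.1, -131.0, 334.3]
ee_rot: [1.0, 0.001, 0.0, 0.0]
contact_force: [0.1, 0.5, -0.1]
gripper_width: 84.9
grasp_force: 0.0
```

Call:
{"fn": "send_rows", "kwargs": {
  "series": [
    [[0,0,0],[0,0,0],85],
    [[0,0,0],[0,0,0],85],
    [[0,0,0],[0,0,0],85],
    [[0,0,0],[0,0,0],85]
  ]
}}

```text
clock: 46.45
position: [518.6, -131.4, 333.1]
ee_rot: [1.0, 0.0, -0.001, 0.0]
contact_force: [-0.4, -0.3, 1.4]
gripper_width: 84.6
grasp_force: 0.0
```

Run:
```python
from h import *
go((530,-190,300),0)
ci=camera_info("wrist"); im=get_image("wrist")[:,:,::-1].copy(); cv2.imwrite("pics/w18.png",im)
g=dict(d=(617.4,-190.7),c=(617.4,-190.7),b=(617,-192),a=(617.2,-193.4),dish=(616.7,-193.5)); B=dict(a=5,b=9,c=13,d=17)
rims(im,ci,g,B)
h=cv2.cvtColor(im,cv2.COLOR_BGR2HSV); m=cv2.inRange(h,(100,120,40),(130,255,255))
u,v=proj(ci,(434.5,-50.4,138)),proj(ci,(434.5,-50.4,68)); k=np.zeros_like(m); cv2.circle(k,tuple(int(x) for x in (u+v)/2),45,255,-1); m&=k
p=cv2.findNonZero(m); print("probe expected top",u,"bottom",v)
if p is not None: p=p[:,0].astype(float); c=p.mean(0); ax=np.linalg.svd(p-c,full_matrices=False)[2][0]; s=(p-c)@ax; print(c,(u+v)/2,c+ax*s.min(),c+ax*s.max())
```

```text
at [ 518.6 -131.4  333.1] az 0.0 tilt 0.07 w 84.6 j6 1.52 delta [11.4 58.6 33.1] [0. 0. 0.] len 68
d [ 617.8 -191.5] score 467 2397 outer-arc 15/18
c [ 618.  -190.8] score 552 3116 outer-arc 17/18
b [ 617.6 -192.4] score 740 3395 outer-arc 15/18
a [ 617.8 -193.7] score 712 3395 outer-arc 10/18
dish [ 603.8 -206.5] score 377 3395 outer-arc 7/18
probe expected top [251.4 244.5] bottom [262.2 220.6]
[256.4 230.9] [256.8 232.5] [264.1 214.9] [247.4 249.8]
```

The four cups are nested concentrically at the right rim heights. The probe's axis and position match an upright stand. Handing in.

```bash
python3 -c "
from bench import *
print(job_done())"
```

```text
the job is handed in; nothing more can be done
None
```

I handed the job in at about 46 s: the probe rested on all four pads in order from the coil and stands back in its stand, and all four cups are nested in the dish; the final look fits this, but no verdict came back and the bystanders weren't rechecked.

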